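Start a crossed drum lid in its thread and screw it home with the lid key

ROBOT

A 6-joint arm with a two-finger parallel gripper is mounted at the origin on a cart in front of the work surface, level with it; the furniture and walls round the work are solid. World frame = base frame: x ahead of the robot, y to its left, z up, the work surface at z = 0. Lengths are in mm, angles in rad, forces in N, time in s.
With the tool pointing down it reaches from about 350 to 875 mm from the base axis. Payload 4.2 kg.
Tool frame: the origin (TCP) lies midway between the tips of the shut fingers; the grasp point (between the pads) lies 19 mm behind it; z points along the fingers, y is the line along which they close (so a half turn about z gives the same grasp; the last joint's range is limited). The gripper opens to 85 mm and grips with 20 to 120 N. Pads are 22 mm wide; open, the fingers measure 114 mm over their backs; the gripper's body (76 mm by 85 mm) begins 54 mm behind the grasp point. The pads swing forward as they close: fully open they stand 13 mm farther back than shut.
Start: joints at [1.407, 0.385, 0.008, 0, -1.194, -0.259], TCP at [256.414, 569.957, 231.312] pointing down, gripper open.
Joint ranges: [-3.14, 3.14], [-1.21, 2.06], [-1.07, 1.41], [-3.16, 2.05], [-2.99, -0.16], [-3.1, 3.1]. Speed limits (rad/s): [2.79, 2.79, 3.14, 3.14, 3.14, 3.14].

INTERFACE

Orientations are given as a unit quaternion [x, y, z, w].
In Python, from bench import read_state, get_image, job_done gives the robot as it stands.
- The arm moves only by the tool servo_tool, never from a script. Its arguments are lists of equal length, an entry for each row: "rotation": the turn, a rotation vector about the world's x, y, z scaled (see below), a list of three; "slide": the shift along the world's x, y, z scaled (see below), a list of three; "grip": the opening, from -1 (shut) to 1 (fully open). In form: {"rotation": [[rx, ry, rz], ...], "slide": [[tx, ty, tz], ...], "grip": [grip, ...]}. A call has 1 to 8 rows; each row is the pose to reach, as a shift and turn from the pose commanded when the call began, turning the shorter way round; what a row does not reach only later rows make up. The controller multiplies each number of a shift by 0.2 m and each number of a turn by 360 degrees. A row lasts 1/8 s, in which the tool goes at most 62.5 mm and 10.7 degrees, less where a joint would pass 70% of its speed; a pose out of reach is approached as far as the arm can. A call with a number of a shift or a turn outside -1 to 1 is refused whole. A call with a gripper value outside its range is refused whole. The fingers move at their own pace and stop on an object; the grip force is fixed at half the most. Time passes only in rows, so rows that repeat a pose let the fingers close. It gives the time, the measured TCP pose, the force, the opening and the grip force at its end, in the units of the state.
- read_state(): the state, without advancing time (a new reading comes with each control period).
- get_image(name): name is "scene" or "top" or "wrist"; returns a dict with "image" (384x512x3 uint8, red, green, blue), "depth" (384x512 float32, mm along the optical axis (not along the pixel's ray), 0 where there is no reading), "camera_matrix" (3x3 intrinsics, pixels), "k1" (the pictures are not rectified: a ray, as slopes to the right and down, at radius r is drawn at 1 + k1 r^2 times it, then the intrinsics apply), "rvec" (rotation vector, rad) and "tvec" (3), from world to camera coordinates, as OpenCV has them; the wrist camera has in their place "hand_eye" (4x4, takes a point from camera to tool coordinates, whose origin is the TCP and whose axes are the flange's). Camera axes: x right, y down, z forward; pixel columns grow to the right and rows downward; lengths in mm; the calibration is good to about 2 mm. A picture is of the moment at which its call begins: read the wrist's pose just before it.
- job_done(): hands the job in; it is judged then, once.
The state is a dict: "clock": time; "joints": joint angles; "joint_vel": joint speeds; "joint_efforts": joint torques, N m; "position": TCP position; "ee_rot": TCP orientation; "contact_force": force on the tool from outside, world axes, zero at the start; "wrist_torque": the same for the moment, N m; "gripper_width": finger opening in mm; "grasp_force": force on a finger pad.
Only numpy, scipy, OpenCV 4.12 (cv2) and the standard library are available. Lean on these libraries where they do the work, as an engineer would, in place of code of your own. Each camera call takes 0.05 s, during which the arm holds its last target. There are 200 camera calls.

TASK

The screw lid of the squat white wide-neck drum was laid on without catching its thread. Set the T-handled lid key in the slot on top of the lid, turn the lid back (anticlockwise seen from above) until it drops into its thread, then screw it forward (clockwise) until it is fully home against its stops. Finally put the key back down on the bench, clear of the drum, without touching the lid with the gripper or shoving the other things about.

Things in the scene. Friction and masses are not known exactly. Their poses are not given: they have to be found in the camera images.
- drum: Squat round white plastic drum with a paper label band, 138 mm across; full and heavy, it does not shift or turn. Origin: centre of its underside, on the bench; z up. Its neck, 90 mm across, carries a four-start right-hand outside thread of 36 mm height per turn (0.57 mm per 0.1 rad).
- land (a point): Point on the drum's axis, 112 mm up, level with the four flat lands on the thread starts, where the lid's lugs lie at first. Upright ribs block the lid if turned clockwise there (after 0.1 to 0.7 rad; do not force it). Turned 0.3 to 1.0 rad anticlockwise the lugs pass the thread starts: the lid drops 8 to 9 mm by its weight, and 0.2 rad further back meets the ribs.
- neck_rim (a point): Centre of the drum's rim, 116.5 mm up. From the lid's back stop 1.22 rad clockwise, sinking 7 mm on the way, brings it home: its lugs meet the ribs again and its top is just on the rim.
- lid: Loose grey plastic screw lid, 112 mm across (too wide to grip), knurled edge, 38 mm high, about 0.2 kg; turns easily, stays where left. Origin: centre of the skirt's lower edge; z up. Origin above the drum's: 112 mm on the lands, 103 to 104.5 mm just dropped into the thread, about 97 mm home.
- lid_slot (a point): Point on the lid's axis on the floor of the slot on its top, 23.6 mm above the lid's origin. Axes as the lid's. Two parallel ribs, 78 mm long in x, 7 mm thick and 14 mm high, leave the slot between them: 26 mm wide in y, along x, open at both ends. Half a turn looks the same.
- lid_key: T-handled lid key, steel with black rubber cross grip, 76 mm high, about 0.25 kg, standing upright on its blade on the bench left or right of the drum. Origin: centre of the blade's lower edge; z up. Blade 64 mm long in x, 20 mm thick in y (lowest 4 mm: 60x16), 23 mm high. It drops into the lid's slot with 3 mm to spare either side and must follow the lid down or it leaves the slot.
- key_grip (a point): Centre of the key's cross grip, 62 mm above the blade's lower edge. The grip is a flat-sided bar along x, 91 mm long, 15 mm thick in y (17 mm at the steel ends), 26 mm high, in line with the blade, on a stem 13 mm across.
- tape_measure: Bystander: yellow and black tape measure, 36x88 mm, 69 mm high, on the other side of the drum from the key. Origin: centre of its underside.
- tape_black: Bystander: roll of black tape lying flat behind the drum, to the left, 66 mm across, 19 mm high. Origin: centre of its underside.
- brass_elbow: Bystander: brass pipe elbow lying behind the drum, to the right, 56x56x31 mm. Origin: centre of its underside.
There are look-alikes about, which are no part of the job. Leave any green or yellow look-alike of the lid_key alone. Of the things that look like the lid, the larger one is meant.

How it is judged:
By the outcome, as a careful person would: the job done as asked, in the order asked, and still so for the second after the job is handed in, with the robot touching nothing.
It also fails if it takes over 64 s, if anything falls off the work surface, if the arm or the gripper's body presses on something with over 40 N, if the wrist force passes 120 N, or if a joint passes its speed limit or range.

## Working session

There is one attempt and no reset: what is moved stays moved. The work goes in short steps, Python scripts to look and compute and a tool call to move; the robot and the scene stay as the last step left them, time stands still between calls to the robot, and variables do not carry over. Pictures are saved under pics/ and viewed, at most 10 in all, crops included, and the job is handed in when it is done.

Besides the shell and the picture viewer there is one more tool, called after "Call:" by a JSON object that holds its "name" and its "arguments". servo_tool: Moves the arm, as the interface text tells. Shifts and turns lie within -1 to 1; 1 stands for 0.2 m of shift or 360 degrees of turn. Its arguments: {"type":"object","properties":{"rotation":{"type":"array","items":{"type":"array","items":{"type":"number","minimum":-1,"maximum":1}}},"slide":{"type":"array","items":{"type":"array","items":{"type":"number","minimum":-1,"maximum":1}}},"grip":{"type":"array","items":{"type":"number"}}},"required":["rotation","slide","grip"]}

```bash
mkdir -p pics
cat > h.py <<'E'
import numpy as np, cv2
from bench import read_state, get_image, job_done
from scipy.spatial.transform import Rotation as R
def grab(n):
    s=read_state(); d=get_image(n)
    if 'hand_eye' in d:
        T=np.eye(4); T[:3,:3]=R.from_quat(s['ee_rot']).as_matrix(); T[:3,3]=s['position']
        d['c2w']=T@np.array(d['hand_eye'])
    else:
        M=np.eye(4); M[:3,:3]=cv2.Rodrigues(np.array(d['rvec'],float))[0]; M[:3,3]=np.ravel(d['tvec']); d['c2w']=np.linalg.inv(M)
    return d
def rays(d,uv):
    K=np.array(d['camera_matrix']); uv=np.array(uv,float).reshape(-1,1,2)
    p=cv2.undistortPoints(uv,K,np.array([d['k1'],0,0,0.]))[:,0]
    return np.c_[p,np.ones(len(p))]
def onplane(d,uv,z):
    r=rays(d,uv)@d['c2w'][:3,:3].T; o=d['c2w'][:3,3]
    return o+r*((z-o[2])/r[:,2])[:,None]
def cloud(d):
    h,w=d['depth'].shape; v,u=np.mgrid[:h,:w]
    r=rays(d,np.c_[u.ravel(),v.ravel()])*d['depth'].reshape(-1,1)
    P=r@d['c2w'][:3,:3].T+d['c2w'][:3,3]; P[d['depth'].ravel()==0]=np.nan
    return P.reshape(h,w,3)
def save(d,f,box=None,k=1):
    im=d['image'][:,:,::-1]
    if box: a,b,c,e=box; im=im[b:e,a:c]
    cv2.imwrite('pics/'+f,cv2.resize(im,None,fx=k,fy=k,interpolation=cv2.INTER_CUBIC))
E
python3 - <<'E'
from h import *
s=read_state(); print({k:np.round(v,3) for k,v in s.items()})
a=grab('scene');b=grab('top')
im=np.hstack([a['image'],b['image']])[:,:,::-1]
cv2.imwrite('pics/a.png',cv2.resize(im,(800,300),interpolation=cv2.INTER_AREA))
save(a,'scene.png');save(b,'top.png')
print(a['c2w'],b['c2w'])
import pickle;pickle.dump((a,b),open('ab.pkl','wb'))
E
```

```text
{'clock': np.float64(0.0), 'joints': array([ 1.407,  0.386,  0.007, -0.   , -1.194, -0.259]), 'joint_vel': array([0.   , 0.   , 0.001, 0.001, 0.001, 0.   ]), 'joint_efforts': array([ 1.0000e-03, -3.9229e+01,  1.8840e+01,  4.1860e+00, -5.0000e-03,
        0.0000e+00]), 'position': array([256.205, 569.449, 230.232]), 'ee_rot': array([ 0.978, -0.21 , -0.   ,  0.001]), 'contact_force': array([-0.079, -0.471, -0.073]), 'wrist_torque': array([ 0.006, -0.045, -0.006]), 'grasp_force': np.float64(0.0), 'gripper_width': np.float64(85.679)}
[[ 5.59570179e-01 -5.29073456e-01  6.37936120e-01 -1.30623775e+02]
 [-8.28648983e-01 -3.43316901e-01  4.42124833e-01 -4.66283013e+02]
 [-1.49022620e-02 -7.76024989e-01 -6.30526081e-01  8.05649538e+02]
 [ 0.00000000e+00  0.00000000e+00  0.00000000e+00  1.00000000e+00]] [[ 2.10256300e-02 -9.79121537e-01  2.02185405e-01  3.48480459e+02]
 [-9.99769827e-01 -1.97276916e-02  8.43276868e-03  2.77290986e+01]
 [-4.26805412e-03 -2.02316172e-01 -9.79310957e-01  1.10687034e+03]
 [ 0.00000000e+00  0.00000000e+00  0.00000000e+00  1.00000000e+00]]
```

View pics/scene.png

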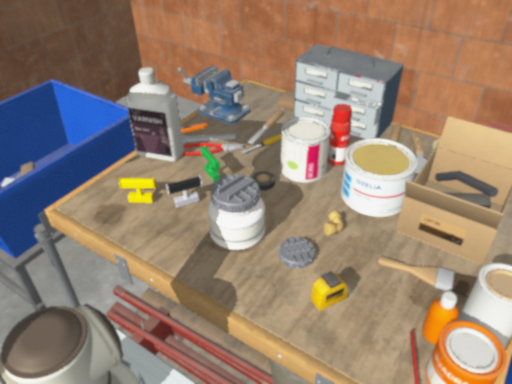

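View pics/top.png

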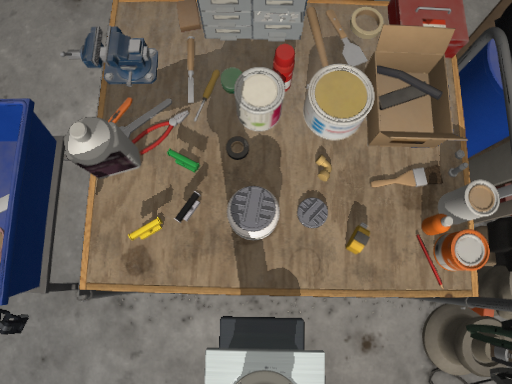

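The top view shows three keys: black (188,207), yellow (146,229) and green (183,159). The black one fits the description. There are two lids: the large one on the drum at (254,210), and a small one on the bench at (313,211), which is the look-alike. Next I'll confirm with a crop and measure.

Run:
```python
from h import *
import pickle
a,b=pickle.load(open('ab.pkl','rb'))
ca=cv2.resize(a['image'][140:260,100:280],None,fx=2.2,fy=2.2,interpolation=2)
cb=cv2.resize(b['image'][150:270,120:300],None,fx=2.2,fy=2.2,interpolation=2)
cv2.imwrite('pics/crop.png',np.hstack([ca,cb])[:,:,::-1])
for n,d,(u0,v0,u1,v1) in (('scene',a,(155,170,205,210)),('top',b,(170,188,205,225))):
    P=cloud(d)[v0:v1,u0:u1]; I=d['image'][v0:v1,u0:u1].astype(int)
    m=(P[...,2]>45)&(P[...,2]<95); Q=P[m]
    q=cv2.minAreaRect(Q[:,:2].astype(np.float32)); print(n,'key',m.sum(),q,np.percentile(Q[:,2],[5,50,95]))
    c=Q[:,:2]-Q[:,:2].mean(0); w=np.linalg.svd(c,full_matrices=0)[2][0]; print(np.arctan2(w[1],w[0]))
for n,d,(u0,v0,u1,v1) in (('scene',a,(200,165,275,225)),('top',b,(220,180,290,245))):
    P=cloud(d)[v0:v1,u0:u1]
    Q=P[(P[...,2]>128)&(P[...,2]<165)]
    print(n,'lid',cv2.minEnclosingCircle(Q[:,:2].astype(np.float32)),np.histogram(Q[:,2],10))
    Q=P[(P[...,2]>144)&(P[...,2]<165)]; print(Q[:,:2].mean(0),cv2.minAreaRect(Q[:,:2].astype(np.float32)))
    c=Q[:,:2]-Q[:,:2].mean(0); w=np.linalg.svd(c,full_matrices=0)[2][0]; print(np.arctan2(w[1],w[0]))
```

```text
scene key 378 ((512.9727783203125, 226.80615234375), (46.72446060180664, 124.49990844726562), 36.23997497558594) [53.00845195 68.53171428 77.43046113]
2.4789670177551772
top key 249 ((525.6113891601562, 213.20614624023438), (16.927982330322266, 92.1490707397461), 56.16999816894531) [57.39705732 73.13778765 76.47021562]
2.553215327797572
scene lid ((511.25457763671875, 38.18888473510742), 57.52489471435547) (array([ 51,  49, 138, 501, 154, 112, 100,  57,  97,  37]), array([128.04176717, 130.5917344 , 133.14170163, 135.69166887,
       138.2416361 , 140.79160333, 143.34157056, 145.8915378 ,
       148.44150503, 150.99147226, 153.5414395 ]))
[510.59303557  36.65589715] ((512.7484741210938, 38.2425651550293), (105.21178436279297, 77.71568298339844), 79.70448303222656)
2.762303745676018
top lid ((514.0411376953125, 39.62343978881836), 57.07082748413086) (array([ 23, 185, 613, 416,  78,  67,  41,  44, 109,  29]), array([128.11154806, 130.52858377, 132.94561947, 135.36265518,
       137.77969089, 140.1967266 , 142.6137623 , 145.03079801,
       147.44783372, 149.86486943, 152.28190513]))
[514.01000347  38.84072526] ((514.614013671875, 40.73405075073242), (82.921875, 80.85812377929688), 87.86549377441406)
2.9510639711891526
```

View pics/crop.png

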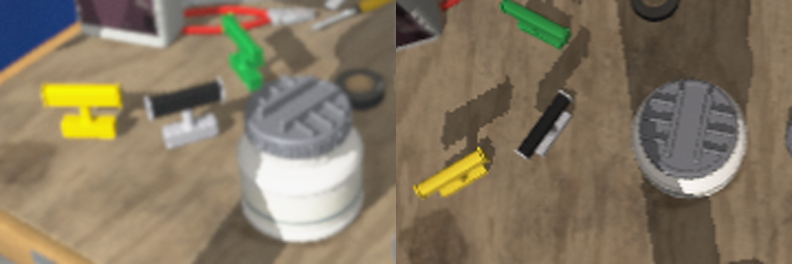

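The crop confirms it: the black-grip steel key stands left of the drum, in line with neither look-alike. Key at (526,213), axis about −34°; drum axis at about (514,39). Moving over the key.

Call:
{"name": "servo_tool", "arguments": {"rotation": [[0,0,0],[0,0,-0.006],[0,0,-0.013],[0,0,-0.02],[0,0,-0.027]], "slide": [[0.1,-0.14,0],[0.24,-0.32,0],[0.4,-0.53,0],[0.57,-0.75,0],[0.73,-0.96,0]], "grip": [0.3,0.3,0.3,0.3,0.3]}}

```text
clock: 0.72
position: [403.1, 376.3, 231.0]
ee_rot: [0.956, -0.293, -0.0, 0.0]
contact_force: [0.3, 0.7, -0.1]
gripper_width: 55.5
grasp_force: 0.0
```

Call:
{"name": "servo_tool", "arguments": {"rotation": [[0,0,0],[0,0,0],[0,0,0],[0,0,0],[0,0,0],[0,0,0]], "slide": [[0.18,-0.22,0],[0.35,-0.44,0],[0.48,-0.64,0],[0.58,-0.77,0],[0.62,-0.82,0],[0.62,-0.82,0]], "grip": [0.3,0.3,0.3,0.3,0.3,0.3]}}

```text
clock: 1.48
position: [526.4, 213.6, 230.9]
ee_rot: [0.956, -0.292, -0.0, 0.0]
contact_force: [-0.7, 0.3, 0.3]
gripper_width: 55.3
grasp_force: 0.0
```

Run:
```python
from h import *
d=grab('wrist'); s=read_state(); print(s['clock'],s['position'],s['joints'],s['gripper_width']); print(np.round(d['hand_eye'],3)); save(d,'w1.png')
P=cloud(d)
def key(P,c=(525,213)):
    m=(P[...,2]>66)&(P[...,2]<95)&(np.hypot(P[...,0]-c[0],P[...,1]-c[1])<60); Q=P[m]
    print('key',m.sum(),cv2.minAreaRect(Q[:,:2].astype(np.float32)),np.median(Q[:,2]))
key(P)
m=(P[...,2]>128)&(P[...,2]<165)&(np.hypot(P[...,0]-514,P[...,1]-39)<70); print('lidpx',m.sum())
```

```text
1.525 [526.10598888 214.22907032 230.9989969 ] [ 6.71705739e-01  2.88652338e-01 -1.34965924e-01 -3.05181907e-04
 -1.14773539e+00  3.06699722e-01] 55.33362589813154
[[ 0.00000e+00 -9.53000e-01 -3.02000e-01  7.75560e+01]
 [ 1.00000e+00  1.00000e-03 -0.00000e+00  5.15000e-01]
 [ 0.00000e+00 -3.02000e-01  9.53000e-01 -1.43223e+02]
 [ 0.00000e+00  0.00000e+00  0.00000e+00  1.00000e+00]]
key 1070 ((524.1721801757812, 214.37274169921875), (16.465103149414062, 90.97477722167969), 57.200382232666016) 75.25914807936533
lidpx 16383
```

View pics/w1.png

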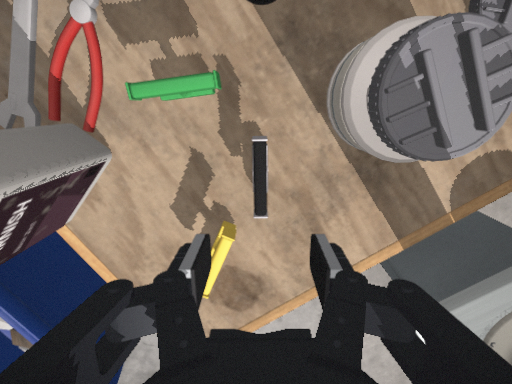

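The wrist view shows the black key at (260,178), centred between the fingers, and the lid's two ribs on the right around (465,85). Descending, then gripping.

Call:
{"name": "servo_tool", "arguments": {"rotation": [[0,0,0.002],[0,0,0.002],[0,0,0.002],[0,0,0.002],[0,0,0.002],[0,0,0.002],[0,0,0.002]], "slide": [[-0.007,0,-0.12],[-0.007,0,-0.32],[-0.007,0,-0.52],[-0.007,0,-0.7],[-0.007,0,-0.85],[-0.007,0,-0.94],[-0.007,0,-0.94]], "grip": [0.3,0.3,0.3,0.3,0.3,0.3,0.3]}}

```text
clock: 2.4
position: [523.6, 214.5, 42.0]
ee_rot: [0.959, -0.285, -0.001, 0.001]
contact_force: [0.1, 0.3, 0.5]
gripper_width: 55.4
grasp_force: 0.0
```

Call:
{"name": "servo_tool", "arguments": {"rotation": [[0,0,0],[0,0,0],[0,0,0],[0,0,0],[0,0,0],[0,0,0]], "slide": [[0,0,0],[0,0,0],[0,0,0],[0,0,0],[0,0,0],[0,0,0]], "grip": [-0.2,-1,-1,-1,-1,-1]}}

```text
clock: 3.15
position: [525.7, 214.6, 44.6]
ee_rot: [0.958, -0.286, 0.001, -0.001]
contact_force: [-1.3, 1.7, 6.6]
gripper_width: 14.0
grasp_force: 59.5
```

Run:
```python
from h import *
s=read_state(); print(s['clock'],s['position'],s['gripper_width'],s['grasp_force'],s['contact_force'])
for n in('top','scene'):
    d=grab(n);P=cloud(d)
    r=np.hypot(P[...,0]-514,P[...,1]-39)<54
    for lo,hi in((146,153),):
        Q=P[r&(P[...,2]>lo)&(P[...,2]<hi)]; print(n,len(Q),Q.mean(0),cv2.minAreaRect(Q[:,:2].astype(np.float32)))
```

```text
3.15 [525.67652993 214.60253911  44.58869258] 14.030787260734105 59.466031193733215 [-1.26204039  1.73550686  6.6091056 ]
top 170 [513.75280198  39.69707444 148.63065992] ((514.4761962890625, 39.48798370361328), (39.930908203125, 76.91065216064453), 79.37287902832031)
scene 191 [510.06003273  37.78047284 149.36570255] ((513.0780029296875, 38.93377685546875), (82.5718002319336, 79.93950653076172), 84.65522766113281)
```

Call:
{"name": "servo_tool", "arguments": {"rotation": [[0,0,0],[0,0,0],[0,0,0],[0,0,0.01],[0,0,0.03],[0,0,0.05],[0,0,0.062],[0,0,0.062]], "slide": [[0,0,0.06],[0,0,0.2],[0,0,0.4],[0,0,0.6],[0,0,0.8],[0,0,0.95],[0,0,1],[0,0,1]], "grip": [-1,-1,-1,-1,-1,-1,-1,-1]}}

```text
clock: 4.25
position: [524.8, 213.8, 243.9]
ee_rot: [0.995, -0.096, 0.0, -0.0]
contact_force: [-0.5, 0.9, -3.2]
gripper_width: 14.1
grasp_force: 58.7
```

Call:
{"name": "servo_tool", "arguments": {"rotation": [[0,0,0],[0,0,0],[0,0,0],[0,0,0],[0,0,0]], "slide": [[-0.01,-0.15,0],[-0.03,-0.3,0],[-0.04,-0.42,0],[-0.05,-0.48,0],[-0.05,-0.48,0]], "grip": [-1,-1,-1,-1,-1]}}

```text
clock: 4.88
position: [515.0, 117.4, 243.2]
ee_rot: [0.995, -0.096, -0.0, -0.0]
contact_force: [0.0, 0.4, -3.2]
gripper_width: 14.1
grasp_force: 58.9
```

```bash
cat > lid.py <<'E'
from h import *
d=grab('wrist'); s=read_state(); print(s['clock'],np.round(s['position'],1),np.round(s['joints'],2),s['gripper_width'],s['grasp_force'],s['contact_force'])
rv=R.from_quat(s['ee_rot']); x=rv.apply([1,0,0]); print('tool x deg',np.degrees(np.arctan2(x[1],x[0])), 'tool z',rv.apply([0,0,1]))
P=cloud(d); r=np.hypot(P[...,0]-514,P[...,1]-39)<54
Q=P[r&(P[...,2]>120)&(P[...,2]<154)]; print(len(Q),np.histogram(Q[:,2],17,(120,154))[0])
import sys
lo,hi=float(sys.argv[1]),float(sys.argv[2])
Q=P[r&(P[...,2]>lo)&(P[...,2]<hi)]; print(len(Q),Q.mean(0),cv2.minAreaRect(Q[:,:2].astype(np.float32)))
E
python3 - 144 155 <<'E'
exec(open('lid.py').read())
save(d,'w2.png')
E
```

```text
4.925 [515.2 118.  243.3] [ 0.53  0.21 -0.21 -0.   -1.15  0.85] 13.864278798567577 58.85968565940857 [-0.4386763   0.34520152 -1.74950928]
tool x deg -10.944682914651947 tool z [ 2.16124393e-04  2.99106287e-04 -9.99999932e-01]
10454 [   0    0    0    0    0    0    8 2974 4481  331  174  781  275  142
  837  450    1]
1705 [515.23130479  38.97544559 148.66452134] ((513.2035522460938, 38.32819366455078), (100.38208770751953, 77.23915100097656), 78.73285675048828)
```

View pics/w2.png

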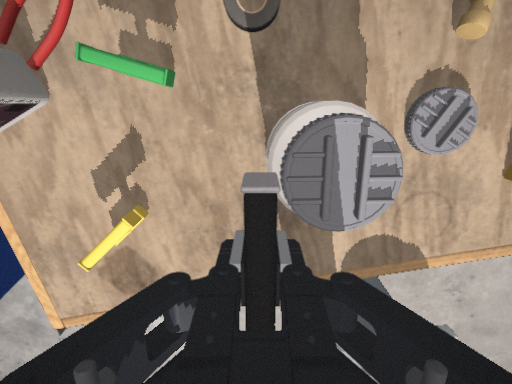

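Run:
```python
from h import *
for n in ('wrist','top'):
    d=grab(n);P=cloud(d).reshape(-1,3)
    for deg in (-9,-11,-13):
        t=np.radians(deg);u=np.array([np.cos(t),np.sin(t)]);v=np.array([-u[1],u[0]])
        D=P[:,:2]-[514,39];a=D@u;b=D@v
        m=(np.abs(a)<28)&(np.abs(b)<24)&(P[:,2]>145.5)&(P[:,2]<156)
        o=[]
        for s in(1,-1):
            k=m&(s*b>0); p=np.polyfit(a[k],b[k],1); o+=[k.sum(),round(p[1],2),round(np.degrees(np.arctan(p[0])),2)]
        print(n,deg,o)
    m=(np.abs(b)<24)&(P[:,2]>145.5)&(P[:,2]<156)&(abs(a)<60); print('along',np.percentile(a[m],[0,1,99,100]))
    k=(P[:,2]>128)&(P[:,2]<140)&(np.hypot(*(P[:,:2]-[514,39]).T)<65); print(cv2.minEnclosingCircle(P[k,:2].astype(np.float32)))
```

```text
wrist -9 [np.int64(522), np.float64(16.68), np.float64(-1.18), np.int64(552), np.float64(-15.84), np.float64(-1.22)]
wrist -11 [np.int64(522), np.float64(16.68), np.float64(0.75), np.int64(551), np.float64(-15.84), np.float64(0.86)]
wrist -13 [np.int64(526), np.float64(16.68), np.float64(2.74), np.int64(546), np.float64(-15.86), np.float64(2.83)]
along [-39.63271804 -38.30729291  36.96793854  38.20252734]
((513.4291381835938, 39.35694122314453), 56.796749114990234)
top -9 [np.int64(60), np.float64(17.03), np.float64(-1.83), np.int64(63), np.float64(-16.01), np.float64(-0.87)]
top -11 [np.int64(60), np.float64(17.02), np.float64(0.14), np.int64(64), np.float64(-16.03), np.float64(1.18)]
top -13 [np.int64(59), np.float64(16.98), np.float64(2.47), np.int64(64), np.float64(-15.98), np.float64(3.25)]
along [-39.64782618 -37.89069369  38.39299747  39.46099156]
((513.687744140625, 39.4953727722168), 56.859107971191406)
```

Call:
{"name": "servo_tool", "arguments": {"rotation": [[0,0,0.002],[0,0,0.002],[0,0,0.002],[0,0,0.002],[0,0,0.002],[0,0,0.002]], "slide": [[-0.006,-0.12,0],[-0.006,-0.26,0],[-0.006,-0.36,0],[-0.006,-0.391,0],[-0.006,-0.391,0],[-0.006,-0.391,-0.1]], "grip": [-1,-1,-1,-1,-1,-1]}}

```text
clock: 5.78
position: [515.3, 40.7, 224.7]
ee_rot: [0.996, -0.088, 0.002, -0.001]
contact_force: [-0.7, 0.2, -3.2]
gripper_width: 13.9
grasp_force: 59.0
```

Call:
{"name": "servo_tool", "arguments": {"rotation": [[0,0,0],[0,0,0],[0,0,0],[0,0,0],[0,0,0]], "slide": [[0,0,-0.05],[0,0,-0.1],[0,0,-0.15],[0,0,-0.18],[0,0,-0.18]], "grip": [-1,-1,-1,-1,-1]}}

```text
clock: 6.4
position: [513.6, 39.7, 186.9]
ee_rot: [0.996, -0.089, -0.0, 0.0]
contact_force: [0.0, 0.2, -2.3]
gripper_width: 14.1
grasp_force: 59.0
```

Run:
```python
from h import *
for i in range(3):
    s=read_state(); print(s['clock'],np.round(s['position'],1),np.round(s['contact_force'],1)); 
    d=grab('scene')
save(d,'s2.png',(170,120,310,260),4)
```

```text
6.4 [513.6  39.7 186.9] [ 0.   0.2 -2.3]
6.45 [513.9  39.7 187.4] [ 0.1 -0.4 -2. ]
6.5 [514.1  39.8 187.6] [ 0.7 -0.3 -1.5]
```

View pics/s2.png

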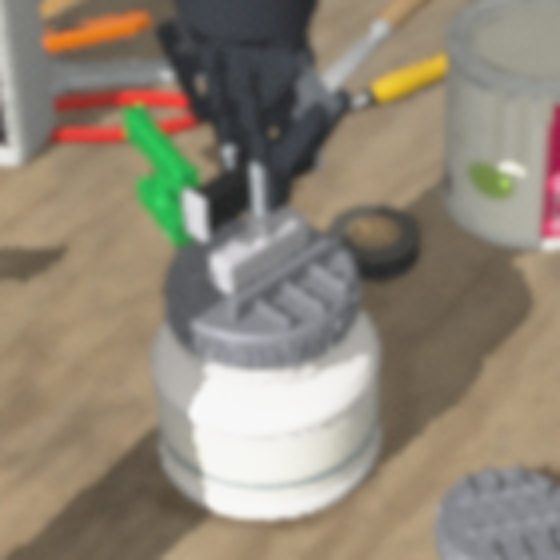

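The blade's bottom is in the slot with the ribs on both sides (crop around (255,255)) and no force. Lowering to light contact with the floor.

Call:
{"name": "servo_tool", "arguments": {"rotation": [[0,0,0],[0,0,0],[0,0,0],[0,0,0]], "slide": [[0,0,-0.015],[0,0,-0.03],[0,0,-0.035],[0,0,-0.035]], "grip": [-1,-1,-1,-1]}}

```text
clock: 7.05
position: [513.8, 39.8, 180.2]
ee_rot: [0.996, -0.089, -0.0, 0.0]
contact_force: [-0.1, 1.3, -2.2]
gripper_width: 14.3
grasp_force: 59.1
```

Call:
{"name": "servo_tool", "arguments": {"rotation": [[0,0,0],[0,0,0],[0,0,0]], "slide": [[0,0,-0.005],[0,0,-0.01],[0,0,-0.01]], "grip": [-1,-1,-1]}}

```text
clock: 7.42
position: [514.1, 39.7, 179.8]
ee_rot: [0.996, -0.089, 0.001, 0.0]
contact_force: [-3.4, 0.7, 5.9]
gripper_width: 14.4
grasp_force: 60.4
```

Call:
{"name": "servo_tool", "arguments": {"rotation": [[0,0,0.011],[0,0,0.022],[0,0,0.033],[0,0,0.044],[0,0,0.044]], "slide": [[0,0,0],[0,0,0],[0,0,0],[0,0,0],[0,0,0]], "grip": [-1,-1,-1,-1,-1]}}

```text
clock: 8.05
position: [515.1, 40.1, 179.8]
ee_rot: [0.999, 0.049, 0.002, -0.0]
contact_force: [-0.3, 1.1, 6.1]
gripper_width: 14.2
grasp_force: 60.2
```

```bash
cat > st.py <<'E'
from h import *
s=read_state(); x=R.from_quat(s['ee_rot']).apply([1,0,0]); print(s['clock'],np.round(s['position'],1),'ang',round(np.degrees(np.arctan2(x[1],x[0])),1),'F',np.round(s['contact_force'],1),'T',np.round(s['wrist_torque'],2),s['gripper_width'],'j6',round(s['joints'][5],2))
E
cat > lidz.py <<'E'
exec(open('st.py').read())
# lid height: depth of lid's upper surface between r 42..55 seen from scene
d=grab('scene');P=cloud(d).reshape(-1,3)
D=P[:,:2]-[513.6,39.5]; r=np.hypot(*D.T); v=d['c2w'][:3,3][:2]-[513.6,39.5]
m=(r<53)&(P[:,2]>110)&(P[:,2]<146)&(D@v>0)
h,e=np.histogram(P[m,2],18,(110,146)); print(dict(zip(e[:-1].astype(int),h)))
for z0 in (): pass
E
python3 lidz.py
```

```text
8.05 [515.1  40.1 179.8] ang 5.7 F [-0.3  1.1  6.1] T [ 0.41  0.22 -0.05] 14.233811627424618 j6 1.28
{np.int64(110): np.int64(0), np.int64(112): np.int64(1), np.int64(114): np.int64(0), np.int64(116): np.int64(1), np.int64(118): np.int64(0), np.int64(120): np.int64(1), np.int64(122): np.int64(0), np.int64(124): np.int64(0), np.int64(126): np.int64(0), np.int64(128): np.int64(0), np.int64(130): np.int64(0), np.int64(132): np.int64(10), np.int64(134): np.int64(85), np.int64(136): np.int64(165), np.int64(138): np.int64(75), np.int64(140): np.int64(42), np.int64(142): np.int64(50), np.int64(144): np.int64(42)}
```

Call:
{"name": "servo_tool", "arguments": {"rotation": [[0,0,0.011],[0,0,0.022],[0,0,0.033],[0,0,0.033]], "slide": [[0,0,0],[0,0,0],[0,0,0],[0,0,0]], "grip": [-1,-1,-1,-1]}}

```text
clock: 8.6
position: [515.0, 40.0, 179.8]
ee_rot: [0.988, 0.152, 0.002, 0.0]
contact_force: [-1.1, 1.8, 5.7]
gripper_width: 13.7
grasp_force: 60.3
```

Call:
{"name": "servo_tool", "arguments": {"rotation": [[0,0,0.011],[0,0,0.022],[0,0,0.022]], "slide": [[0,0,0],[0,0,0],[0,0,0]], "grip": [-1,-1,-1]}}

```text
clock: 8.98
position: [515.1, 40.0, 179.8]
ee_rot: [0.975, 0.22, 0.002, 0.0]
contact_force: [-0.3, 0.7, 5.7]
gripper_width: 13.9
grasp_force: 60.3
```

Call:
{"name": "servo_tool", "arguments": {"rotation": [[0,0,0.011],[0,0,0.022],[0,0,0.022]], "slide": [[0,0,0],[0,0,0],[0,0,0]], "grip": [-1,-1,-1]}}

```text
clock: 9.35
position: [515.0, 40.0, 179.9]
ee_rot: [0.958, 0.287, 0.002, 0.0]
contact_force: [-1.0, 1.2, 6.6]
gripper_width: 14.1
grasp_force: 60.3
```

```bash
python3 lidz.py
```

```text
9.35 [515.   40.  179.9] ang 33.4 F [-1.   1.2  6.6] T [ 0.3   0.39 -0.07] 14.073665706580933 j6 1.76
{np.int64(110): np.int64(0), np.int64(112): np.int64(0), np.int64(114): np.int64(0), np.int64(116): np.int64(0), np.int64(118): np.int64(0), np.int64(120): np.int64(0), np.int64(122): np.int64(0), np.int64(124): np.int64(0), np.int64(126): np.int64(0), np.int64(128): np.int64(0), np.int64(130): np.int64(2), np.int64(132): np.int64(5), np.int64(134): np.int64(90), np.int64(136): np.int64(165), np.int64(138): np.int64(69), np.int64(140): np.int64(32), np.int64(142): np.int64(48), np.int64(144): np.int64(31)}
```

Call:
{"name": "servo_tool", "arguments": {"rotation": [[0,0,0.011],[0,0,0.022],[0,0,0.022]], "slide": [[0,0,0],[0,0,0],[0,0,0]], "grip": [-1,-1,-1]}}

```text
clock: 9.78
position: [513.2, 39.8, 177.6]
ee_rot: [0.936, 0.352, -0.001, -0.0]
contact_force: [-1.2, 1.5, -2.0]
gripper_width: 14.3
grasp_force: 59.1
```

Call:
{"name": "servo_tool", "arguments": {"rotation": [[0,0,0.008],[0,0,0.016],[0,0,0.016]], "slide": [[0,0,0],[0,0,0],[0,0,0]], "grip": [-1,-1,-1]}}

```text
clock: 10.15
position: [513.6, 39.5, 178.0]
ee_rot: [0.917, 0.398, -0.0, 0.0]
contact_force: [-0.3, -0.7, -1.3]
gripper_width: 14.3
grasp_force: 59.2
```

```bash
python3 lidz.py
```

```text
10.15 [513.6  39.5 178. ] ang 46.9 F [-0.3 -0.7 -1.3] T [-0.09  0.1  -0.08] 14.301876797249218 j6 2.0
{np.int64(110): np.int64(0), np.int64(112): np.int64(0), np.int64(114): np.int64(0), np.int64(116): np.int64(0), np.int64(118): np.int64(0), np.int64(120): np.int64(0), np.int64(122): np.int64(0), np.int64(124): np.int64(6), np.int64(126): np.int64(50), np.int64(128): np.int64(206), np.int64(130): np.int64(88), np.int64(132): np.int64(42), np.int64(134): np.int64(42), np.int64(136): np.int64(33), np.int64(138): np.int64(24), np.int64(140): np.int64(24), np.int64(142): np.int64(44), np.int64(144): np.int64(20)}
```

The lid dropped by about 8 mm: its top went from 137 to 129, and the force disappeared. Following it down.

Call:
{"name": "servo_tool", "arguments": {"rotation": [[0,0,0],[0,0,0],[0,0,0],[0,0,0]], "slide": [[0,0,-0.015],[0,0,-0.027],[0,0,-0.032],[0,0,-0.032]], "grip": [-1,-1,-1,-1]}}

```text
clock: 10.7
position: [514.0, 39.9, 172.2]
ee_rot: [0.917, 0.399, 0.0, 0.0]
contact_force: [-1.4, 1.3, 2.2]
gripper_width: 14.2
grasp_force: 59.6
```

Call:
{"name": "servo_tool", "arguments": {"rotation": [[0,0,0],[0,0,0]], "slide": [[0,0,-0.007],[0,0,-0.007]], "grip": [-1,-1]}}

```text
clock: 10.95
position: [514.1, 39.8, 172.2]
ee_rot: [0.917, 0.399, 0.001, 0.0]
contact_force: [-2.3, 1.6, 9.3]
gripper_width: 14.1
grasp_force: 60.8
```

Call:
{"name": "servo_tool", "arguments": {"rotation": [[0,0,-0.015],[0,0,-0.03],[0,0,-0.045],[0,0,-0.06],[0,0,-0.075],[0,0,-0.075]], "slide": [[0,0,0],[0,0,0],[0,0,0.0],[0,0,-0.001],[0,0,-0.004],[0,0,-0.004]], "grip": [-1,-1,-1,-1,-1,-1]}}

```text
clock: 11.7
position: [514.7, 39.6, 170.7]
ee_rot: [0.985, 0.175, 0.001, 0.0]
contact_force: [0.5, -0.9, 4.7]
gripper_width: 14.0
grasp_force: 60.1
```

```bash
python3 lidz.py
```

```text
11.7 [514.7  39.6 170.7] ang 20.2 F [ 0.5 -0.9  4.7] T [-0.37  0.03  0.05] 14.011308314032462 j6 1.53
{np.int64(110): np.int64(0), np.int64(112): np.int64(0), np.int64(114): np.int64(0), np.int64(116): np.int64(0), np.int64(118): np.int64(0), np.int64(120): np.int64(0), np.int64(122): np.int64(3), np.int64(124): np.int64(30), np.int64(126): np.int64(151), np.int64(128): np.int64(112), np.int64(130): np.int64(27), np.int64(132): np.int64(51), np.int64(134): np.int64(44), np.int64(136): np.int64(22), np.int64(138): np.int64(23), np.int64(140): np.int64(52), np.int64(142): np.int64(21), np.int64(144): np.int64(8)}
```

Call:
{"name": "servo_tool", "arguments": {"rotation": [[0,0,-0.017],[0,0,-0.034],[0,0,-0.05],[0,0,-0.067],[0,0,-0.067]], "slide": [[0,0,-0.003],[0,0,-0.006],[0,0,-0.009],[0,0,-0.012],[0,0,-0.012]], "grip": [-1,-1,-1,-1,-1]}}

```text
clock: 12.38
position: [514.7, 39.9, 168.2]
ee_rot: [0.999, -0.035, 0.001, -0.0]
contact_force: [-0.9, -1.1, 6.2]
gripper_width: 14.0
grasp_force: 60.2
```

Call:
{"name": "servo_tool", "arguments": {"rotation": [[0,0,-0.015],[0,0,-0.03],[0,0,-0.042],[0,0,-0.042]], "slide": [[0,0,-0.003],[0,0,-0.005],[0,0,-0.007],[0,0,-0.007]], "grip": [-1,-1,-1,-1]}}

```text
clock: 12.88
position: [514.9, 40.1, 166.7]
ee_rot: [0.986, -0.166, 0.001, -0.001]
contact_force: [0.7, 0.6, 4.5]
gripper_width: 14.1
grasp_force: 60.1
```

```bash
python3 lidz.py
```

```text
12.875 [514.9  40.1 166.7] ang -19.1 F [0.7 0.6 4.5] T [-0.   -0.11 -0.11] 14.140561831325133 j6 0.85
{np.int64(110): np.int64(0), np.int64(112): np.int64(1), np.int64(114): np.int64(0), np.int64(116): np.int64(0), np.int64(118): np.int64(3), np.int64(120): np.int64(36), np.int64(122): np.int64(154), np.int64(124): np.int64(114), np.int64(126): np.int64(51), np.int64(128): np.int64(38), np.int64(130): np.int64(53), np.int64(132): np.int64(38), np.int64(134): np.int64(40), np.int64(136): np.int64(52), np.int64(138): np.int64(29), np.int64(140): np.int64(15), np.int64(142): np.int64(16), np.int64(144): np.int64(26)}
```

Call:
{"name": "servo_tool", "arguments": {"rotation": [[0,0,-0.013],[0,0,-0.026],[0,0,-0.038],[0,0,-0.038]], "slide": [[0,0,-0.002],[0,0,-0.004],[0,0,-0.007],[0,0,-0.007]], "grip": [-1,-1,-1,-1]}}

```text
clock: 13.42
position: [514.7, 39.5, 165.4]
ee_rot: [0.96, -0.281, 0.001, 0.0]
contact_force: [-0.5, -1.6, 6.2]
gripper_width: 14.3
grasp_force: 60.2
```

```bash
python3 st.py
```

```text
13.425 [514.7  39.5 165.4] ang -32.7 F [-0.5 -1.6  6.2] T [-0.62 -0.09  0.17] 14.330564576562038 j6 0.61
```

Call:
{"name": "servo_tool", "arguments": {"rotation": [[0,0,-0.007],[0,0,-0.014],[0,0,-0.014]], "slide": [[0,0,-0.001],[0,0,-0.002],[0,0,-0.002]], "grip": [-1,-1,-1]}}

```text
clock: 13.8
position: [514.6, 38.9, 165.4]
ee_rot: [0.948, -0.32, 0.001, 0.001]
contact_force: [0.8, -4.3, 6.6]
gripper_width: 14.3
grasp_force: 77.1
```

```bash
python3 lidz.py
```

```text
13.8 [514.6  38.9 165.4] ang -37.3 F [ 0.8 -4.3  6.6] T [-1.12  0.06  1.92] 14.302001065633242 j6 0.53
{np.int64(110): np.int64(0), np.int64(112): np.int64(0), np.int64(114): np.int64(0), np.int64(116): np.int64(0), np.int64(118): np.int64(21), np.int64(120): np.int64(146), np.int64(122): np.int64(146), np.int64(124): np.int64(41), np.int64(126): np.int64(38), np.int64(128): np.int64(51), np.int64(130): np.int64(53), np.int64(132): np.int64(35), np.int64(134): np.int64(60), np.int64(136): np.int64(47), np.int64(138): np.int64(24), np.int64(140): np.int64(19), np.int64(142): np.int64(27), np.int64(144): np.int64(45)}
```

Stop felt: torque went to 1.9 N m with no further sinking. One slight extra push, then centre the key in its slack and lift it out.

Call:
{"name": "servo_tool", "arguments": {"rotation": [[0,0,-0.006],[0,0,-0.006],[0,0,0.01],[0,0,0.026],[0,0,0.032],[0,0,0.032]], "slide": [[0,0,0],[0,0,0],[0,0,0.003],[0,0,0.008],[0,0,0.012],[0,0,0.012]], "grip": [-1,-1,-1,-1,-1,-1]}}

```text
clock: 14.6
position: [513.1, 39.8, 165.5]
ee_rot: [0.974, -0.228, -0.001, 0.0]
contact_force: [0.7, -0.1, -2.5]
gripper_width: 14.0
grasp_force: 59.2
```

```bash
python3 st.py
```

```text
14.6 [513.1  39.8 165.5] ang -26.4 F [ 0.7 -0.1 -2.5] T [ 0.1  -0.08 -0.01] 14.00236941476395 j6 0.72
```

Call:
{"name": "servo_tool", "arguments": {"rotation": [[0,0,0],[0,0,0],[0,0,0],[0,0,0],[0,0,0],[0,0,0],[0,0,0]], "slide": [[0,0,0.02],[0,0,0.05],[0,0,0.1],[0,0,0.2],[0,0,0.3],[0,0,0.36],[0,0,0.36]], "grip": [-1,-1,-1,-1,-1,-1,-1]}}

```text
clock: 15.48
position: [514.2, 39.9, 239.6]
ee_rot: [0.974, -0.228, 0.001, -0.001]
contact_force: [-0.7, 0.1, -2.2]
gripper_width: 14.4
grasp_force: 59.1
```

Call:
{"name": "servo_tool", "arguments": {"rotation": [[0,0,0],[0,0,0],[0,0,0],[0,0,0],[0,0,0],[0,0,0]], "slide": [[0.005,0.12,0],[0.015,0.32,0],[0.03,0.55,0],[0.04,0.72,0],[0.045,0.8,0],[0.045,0.8,0]], "grip": [-1,-1,-1,-1,-1,-1]}}

```text
clock: 16.23
position: [522.4, 200.2, 237.6]
ee_rot: [0.974, -0.228, -0.001, 0.001]
contact_force: [0.6, -0.6, -3.4]
gripper_width: 13.9
grasp_force: 59.1
```

```bash
python3 - 129 142 <<'E'
exec(open('st.py').read())
for n in('top','scene','wrist'):
    d=grab(n); P=cloud(d).reshape(-1,3); D=P[:,:2]-[513.6,39.5]; r=np.hypot(*D.T)
    m=(r<54)&(P[:,2]>100)&(P[:,2]<146); h,e=np.histogram(P[m,2],15,(110,140)); print(n,[(int(a),int(b)) for a,b in zip(e,h)])
    if n!='scene':
        k=(r<40)&(P[:,2]>130)&(P[:,2]<142); print(cv2.minAreaRect(P[k,:2].astype(np.float32)))
        k=(r<65)&(P[:,2]>115)&(P[:,2]<126); print(cv2.minEnclosingCircle(P[k,:2].astype(np.float32)))
        k=(np.hypot(P[:,0]-524,P[:,1]-214)<90)&(P[:,2]>25)&(P[:,2]<100);print('near place spot',k.sum(),P[k].mean(0) if k.sum() else '')
    if n=='wrist': save(d,'w3.png')
E
```

```text
16.225 [522.4 200.2 237.6] ang -26.3 F [ 0.6 -0.6 -3.4] T [-0.04  0.01 -0.  ] 13.91219639191058 j6 0.46
top [(110, 0), (112, 0), (114, 10), (116, 126), (118, 367), (120, 412), (122, 193), (124, 57), (126, 48), (128, 43), (130, 30), (132, 76), (134, 62), (136, 13), (138, 2)]
((513.0650024414062, 37.351837158203125), (49.89486312866211, 73.91841125488281), 65.08463287353516)
((513.860107421875, 39.807960510253906), 56.915706634521484)
near place spot 40 [485.15780262 287.38081598  68.24342681]
scene [(110, 1), (112, 2), (114, 2), (116, 0), (118, 27), (120, 225), (122, 328), (124, 99), (126, 61), (128, 82), (130, 78), (132, 45), (134, 83), (136, 48), (138, 5)]
wrist [(110, 0), (112, 0), (114, 0), (116, 0), (118, 130), (120, 5432), (122, 2743), (124, 270), (126, 371), (128, 924), (130, 267), (132, 356), (134, 1177), (136, 212), (138, 1)]
((513.1653442382812, 39.07819366455078), (76.13616180419922, 74.87310028076172), 63.171573638916016)
((513.06591796875, 40.09626770019531), 57.13203048706055)
near place spot 214 [486.75447733 287.51070865  68.20194555]
```

View pics/w3.png

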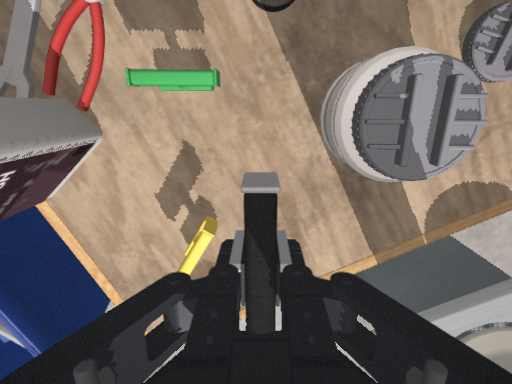

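Lid home: its top sits 14.7 mm lower than at first (97.3 mm up), and it has stayed put without the key. The wrist view shows the lid at (420,115), undisturbed. The bench below the key is clear, with the yellow look-alike well off at (200,245). Setting the key down.

Call:
{"name": "servo_tool", "arguments": {"rotation": [[0,0,0],[0,0,0],[0,0,0],[0,0,0],[0,0,0],[0,0,0],[0,0,0],[0,0,0]], "slide": [[0,0.02,-0.12],[0,0.02,-0.32],[0,0.02,-0.55],[0,0.02,-0.75],[0,0.02,-0.87],[0,0.02,-0.93],[0,0.02,-0.955],[0,0.02,-0.96]], "grip": [-1,-1,-1,-1,-1,-1,-1,-1]}}

```text
clock: 17.38
position: [523.4, 203.8, 47.2]
ee_rot: [0.974, -0.228, 0.001, -0.001]
contact_force: [1.0, -0.1, -2.7]
gripper_width: 14.1
grasp_force: 59.0
```

```bash
python3 st.py
```

```text
17.375 [523.4 203.8  47.2] ang -26.4 F [ 1.  -0.1 -2.7] T [-0.02  0.03 -0.05] 14.114422002075717 j6 0.45
```

Call:
{"name": "servo_tool", "arguments": {"rotation": [[0,0,0],[0,0,0],[0,0,0]], "slide": [[0,0,-0.008],[0,0,-0.015],[0,0,-0.015]], "grip": [-1,-1,-1]}}

```text
clock: 17.75
position: [523.3, 204.1, 44.6]
ee_rot: [0.974, -0.228, 0.001, -0.0]
contact_force: [-2.1, -0.2, 4.3]
gripper_width: 14.5
grasp_force: 59.8
```

Call:
{"name": "servo_tool", "arguments": {"rotation": [[0,0,0],[0,0,0],[0,0,0],[0,0,0],[0,0,0],[0,0,0]], "slide": [[0,0,0],[0,0,0],[0,0,0],[0,0,0],[0,0,0],[0,0,0]], "grip": [-0.55,-0.4,-0.2,0,0.2,0.2]}}

```text
clock: 18.5
position: [522.8, 203.8, 43.5]
ee_rot: [0.974, -0.228, -0.0, 0.0]
contact_force: [0.2, -0.4, 0.8]
gripper_width: 51.1
grasp_force: 0.0
```

Call:
{"name": "servo_tool", "arguments": {"rotation": [[0,0,0],[0,0,0],[0,0,0],[0,0,0],[0,0,0],[0,0,0],[0,0,0]], "slide": [[0,0,0.04],[0,0,0.15],[0,0,0.35],[0,0,0.6],[0,0,0.8],[0,0,0.9],[0,0,0.9]], "grip": [0.2,0.2,0.2,0.2,0.2,0.2,0.2]}}

```text
clock: 19.38
position: [523.5, 204.2, 225.8]
ee_rot: [0.974, -0.228, 0.002, -0.002]
contact_force: [-1.0, 0.2, -0.6]
gripper_width: 50.9
grasp_force: 0.0
```

Run:
```python
exec(open('st.py').read())
d=grab('wrist');save(d,'w4.png');P=cloud(d).reshape(-1,3)
k=(np.hypot(P[:,0]-523,P[:,1]-204)<60)&(P[:,2]>66)&(P[:,2]<95);print(k.sum(),cv2.minAreaRect(P[k,:2].astype(np.float32)),np.median(P[k,2]))
r=np.hypot(P[:,0]-513.6,P[:,1]-39.5);m=(r<54)&(P[:,2]>117)&(P[:,2]<125);print(np.median(P[m,2]))
```

```text
19.375 [523.5 204.2 225.8] ang -26.4 F [-1.   0.2 -0.6] T [-0.05  0.04  0.02] 50.92203327369973 j6 0.45
1130 ((521.9102783203125, 203.61569213867188), (16.28061866760254, 91.03314208984375), 63.32973098754883) 75.22444725368698
121.63665333040811
```

View pics/w4.png

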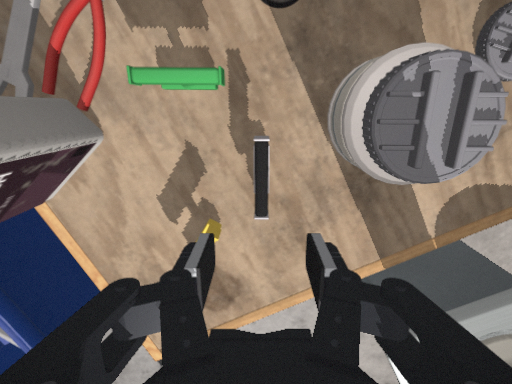

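The key stands upright at (261,178), its top at 75 mm, clear of the drum. The lid at (435,118) is unchanged and nothing touches the gripper.

```bash
python3 -c "
from bench import job_done
print(job_done())"
```

```text
the job is handed in; nothing more can be done
None
```

The lid was turned back until it dropped into its thread, then screwed clockwise onto its stops (about 97.3 mm up by camera, against about 97 mm for home); the key stands upright on the bench clear of the drum, and the job was handed in at about 19 s of the 64 s allowed (no verdict came back).

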